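Clamp a soup pot in the lid press

TASK

Close the lid press on the pot that stands in it: with the red knob, gently push the sprung plunger down until the keeper's red tooth is lower than the steel crossbar, slide the keeper through beneath the bar, then let it rise and let go, so that the tooth is hooked behind the bar and the press stays shut on the lid. Do not crush the pot's lid or ram the crossbar, and leave the other things on the table where they are.

Things in the scene. Friction and masses are not known exactly. Their poses are not given: they have to be found in the camera images.
- press: Fixed white C-frame lid press. Origin: underside of its 150 x 130 x 12 mm steel base plate, under the plunger's axis; z up, +y is the way the keeper slides to lock. It is level, on screw feet, with the origin 2 to 10 mm above the table. Column on the -x side; the head (115 x 125 mm) has its top at z 122 mm. Place and yaw vary.
- keeper (a joint): Slide of the yellow keeper in m along the press's +y: 0 open, starts at 0 to 0.006, 0.032 end stop; 1.5 N friction. At 0.008 its tooth meets the bar's face, from 0.026 it is past the bar. Its 46 x 44 x 6 mm plate carries the upright red knob, 24 mm diameter, 34 mm tall, to pinch from above: axis at x 0, y = this value in the press frame, top at z 187 to 197 mm at rest (varies).
- strike: Steel crossbar, part of the press: 8 mm thick along the slide, 56 mm long across, 18 mm high, on two posts 40 mm apart. Origin: centre of its underside, at x 0, y 74, z 146 mm in the press frame; same yaw. The keeper's 20 mm wide tongue ends in a red tooth, 10 mm long, 3 mm high, top 31 mm below the knob's top, front 62 mm ahead of the knob's axis. Over 25 N on the bar is too much.
- pot: Round soup pot with a white lid, 84 mm across, 62 mm tall, 0.25 kg, origin under its centre; it already stands between pins on the press's base. The sprung plunger pushes up with 2 to 3 N for its first 5 to 16 mm; then its rubber cushion meets the lid and adds 3 N per mm. The tooth clears the bar 4.5 mm after that, at about 17 N of hand force; the lid cracks at about 22 N. Feel for about 20 N.
- tub: Bystander: rectangular lidded tub with a paper label, 118 x 158 x 54 mm, origin under its centre.
- roll: Bystander: white paper label roll on its end, 68 mm across, 40 mm high, origin under its centre.
- spoon: Bystander: serving spoon with a wooden handle, lying flat on the table.
Things that resemble listed ones, but are neither listed nor needed, are in the scene too. Of the things like the press, leave any that is brown; of the rest the smaller one is meant.

How it is judged:
By the outcome, as a careful person would: the job done as asked, in the order asked, and still so for the second after the job is handed in, with the robot touching nothing.
It also fails if it takes over 48 s, if anything falls off the work surface, if the arm or the gripper's body presses on something with over 40 N, if the wrist force passes 120 N, or if a joint passes its speed limit or range.

ROBOT

A 6-joint arm with a two-finger parallel gripper is mounted at the origin on the work surface. World frame = base frame: x ahead of the robot, y to its left, z up, the work surface at z = 0. Lengths are in m, angles in rad, forces in N, time in s.
With the tool pointing down it reaches from about 0.3 to 0.775 m from the base axis. Payload 14.6 kg.
Tool frame: the origin (TCP) lies at the centre of the arm's flange, where the gripper is bolted on; the fingertips stand 199 mm ahead of it and the grasp point (between the pads) lies ctrl.tcp_to_grasp ahead of it (ctrl.tcp_to_grasp is the distance from the TCP to the grasp point, in m); z points along the fingers, y is the line along which they close (so a half turn about z gives the same grasp; the last joint's range is limited). The gripper opens to 94 mm and grips with 3 to 60 N. Pads are 16 mm wide; open, the fingers measure 119 mm over their backs; the gripper's body (75 mm by 177 mm) begins 78 mm behind the grasp point.
Start: joints at [1.174, 0.3, 1.521, -0, 1.321, -0.067], TCP at [0.178, 0.52, 0.405] pointing down, gripper open.
Joint ranges: [-3.03, 3.03], [-0.79, 2.21], [0.23, 2.52], [-1.04, 4.18], [0, 3.07], [-2.55, 2.55]. Speed limits (rad/s): [2.22, 2.22, 2.57, 3.14, 3.14, 3.14].

INTERFACE

Orientations are given as [roll, pitch, yaw] about the fixed x, y, z axes, in that order (R = Rz(yaw) Ry(pitch) Rx(roll)).
In Python, from station import ctrl gives the robot as it stands. The module is installed in compiled form; this text tells all that it offers.
- The arm moves only by the shell command python3 -m jog 'ROWS' [OPENING] [FORCE]. ROWS is JSON, a list of rows, each a list of 6 numbers: the shift along the tool's x, y, z in cm, then the turn, a rotation vector about the tool's x, y, z in rad. In form: [[tx, ty, tz, ax, ay, az], ...]. A call has 1 to 8 rows; each row is the pose to reach, as a shift and turn from the pose commanded when the call began, along the tool's axes at that moment; what a row does not reach only later rows make up. A row lasts 1/10 s, in which the tool goes at most 50 mm and 8.59 degrees, less where a joint would pass 70% of its speed; a pose out of reach is approached as far as the arm can. A call with a gripper value outside its range is refused whole. OPENING is the opening in per cent of the stroke, from 0 (shut) to 100 (fully open), set as the call begins (- or left out, the last holds). The fingers move at their own pace and stop on an object; FORCE is the grip in N (left out, the last holds). Time passes only in rows, so rows that repeat a pose let the fingers close. It gives the time, the measured TCP pose, the force, the opening and the grip force at its end, in the units of the state.
- ctrl.get_obs(): the state, without advancing time (a new reading comes with each control period).
- ctrl.camera(name): name is "scene" or "top"; returns a dict with "img" (420x560x3 uint8, blue, green, red), "intrinsics" (3x3 intrinsics, pixels), "k1" (the pictures are not rectified: a ray, as slopes to the right and down, at radius r is drawn at 1 + k1 r^2 times it, then the intrinsics apply), "R" (3x3) and "t" (3): a world point X has camera coordinates R X + t. Camera axes: x right, y down, z forward; pixel columns grow to the right and rows downward; lengths in m; the calibration is good to about 2 mm. A picture is of the moment at which its call begins. There is no depth.
- ctrl.hand_in(): hands the job in; it is judged then, once.
The state is a dict: "time_s": time; "qpos": joint angles; "joint_vel": joint speeds; "tau": joint torques, N m; "ee_pos": TCP position; "eef_rot": TCP orientation; "force": force on the tool from outside, world axes, zero at the start; "moment": the same for the moment, N m; "grip_width": finger opening in m; "grip_force": force on a finger pad.
Only numpy, scipy, OpenCV 4.12 (cv2) and the standard library are available. Lean on these libraries where they do the work, as an engineer would, in place of code of your own. Each camera call takes 0.05 s, during which the arm holds its last target. There are 200 camera calls.

## Working session

There is one attempt and no reset: what is moved stays moved. The work goes in short steps, Python scripts to look and compute and a shell command to move; the robot and the scene stay as the last step left them, time stands still between calls to the robot, and variables do not carry over. Pictures are saved under pics/ and viewed, at most 10 in all, crops included, and the job is handed in when it is done.

```bash
mkdir -p pics; cat > h.py <<'E'
import numpy as np, cv2
from station import ctrl
def ray(c,u,v):
    K=np.array(c["intrinsics"],float);d=np.array([c["k1"],0,0,0,0],float)
    p=cv2.undistortPoints(np.array([[[u,v]]],float),K,d)[0,0]
    R=np.array(c["R"]);t=np.array(c["t"])
    return -R.T@t, R.T@np.array([p[0],p[1],1])
def onz(c,u,v,z):
    o,d=ray(c,u,v);return o+d*(z-o[2])/d[2]
def proj(c,X):
    K=np.array(c["intrinsics"],float);p=np.array(c["R"])@X+np.array(c["t"]);p=p[:2]/p[2];p=p*(1+c["k1"]*(p@p))
    return K[:2,:2]@p+K[:2,2]
E
python3 - <<'E'
from h import *
import pickle
cs={n:ctrl.camera(n) for n in("scene","top")}
for n,c in cs.items(): cv2.imwrite(f"pics/{n}0.png",c["img"]); print(n,-np.array(c["R"]).T@c["t"],c["k1"])
pickle.dump(cs,open("c0.pkl","wb"))
print(ctrl.get_obs(),ctrl.tcp_to_grasp)
E
```

```text
scene [1.42832678 0.35705227 1.09863406] -0.09925058756674997
top [0.35269842 0.02307271 1.26686682] -0.08178262503763901
{'time_s': 0.1, 'qpos': array([ 1.17439123e+00,  3.00415153e-01,  1.52150364e+00, -3.71613895e-05,
        1.32071941e+00, -6.65956643e-02]), 'joint_vel': array([-0.00024264, -0.00096978, -0.00274529, -0.00165947, -0.00143265,
        0.00106861]), 'tau': array([ 1.65931659e-03, -5.32638180e+01, -3.53282940e+01,  7.09500653e-02,
        2.34721228e-02, -9.03602859e-05]), 'ee_pos': array([0.1781169 , 0.52033099, 0.40414967]), 'eef_rot': array([-3.14054703e+00, -3.36616260e-05,  2.81179241e+00]), 'force': array([ 0.97890192, -0.11885623,  0.61411149]), 'moment': array([0.00049018, 0.04749091, 0.00982764]), 'grip_force': 0.0, 'grip_width': 0.0938222764973596} 0.1804
```

View pics/scene0.png

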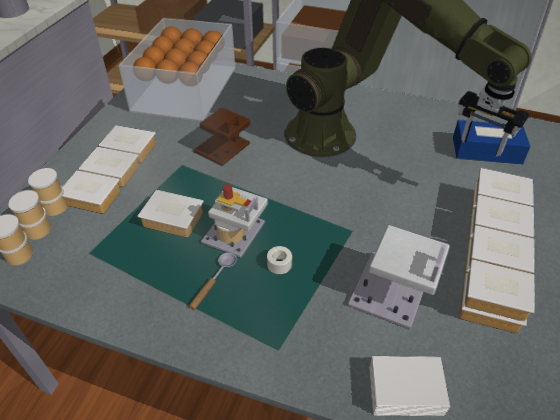

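View pics/top0.png

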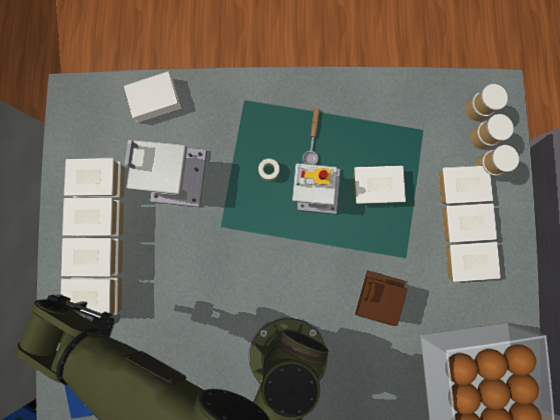

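Candidates in the top view: small white press at (317,188), large white press at (165,170) and brown one at (382,297). The brown one is excluded. Of the two white presses, the one at (317,188) is smaller and has the pot, red knob and yellow keeper, so it is the one meant. I'll confirm it in a crop.

```bash
python3 - <<'E'
from h import *
import pickle
cs=pickle.load(open("c0.pkl","rb"))
a=cv2.resize(cs["top"]["img"][145:225,275:355],(400,400),interpolation=cv2.INTER_CUBIC)
b=cv2.resize(cs["scene"]["img"][175:255,195:275],(400,400),interpolation=cv2.INTER_CUBIC)
cv2.imwrite("pics/crop0.png",np.hstack([a,b]))
for n,(x0,y0) in {"top":(275,145),"scene":(195,175)}.items():
    im=cs[n]["img"][y0:y0+80,x0:x0+80]; hsv=cv2.cvtColor(im,cv2.COLOR_BGR2HSV)
    for nm,m in {"red":((hsv[...,0]<8)|(hsv[...,0]>172))&(hsv[...,1]>150)&(hsv[...,2]>80),"yel":(hsv[...,0]>15)&(hsv[...,0]<35)&(hsv[...,1]>150)&(hsv[...,2]>110)}.items():
        k,l,s,ce=cv2.connectedComponentsWithStats(m.astype(np.uint8))
        for i in range(1,k):
            if s[i,4]>5: print(n,nm,ce[i]+[x0,y0],s[i]+[x0,y0,0,0,0])
E
```

```text
top red [322.7254902  173.96078431] [319 170   8   8  51]
top red [302.38461538 173.69230769] [301 171   3   6  13]
top yel [317.75829384 175.72511848] [304 168  26  16 211]
scene red [228.54411765 190.66176471] [224 185   9  14  68]
scene red [246.61904762 202.47619048] [244 200   6   6  21]
scene yel [232.06703911 199.60893855] [218 193  28  13 179]
```

View pics/crop0.png

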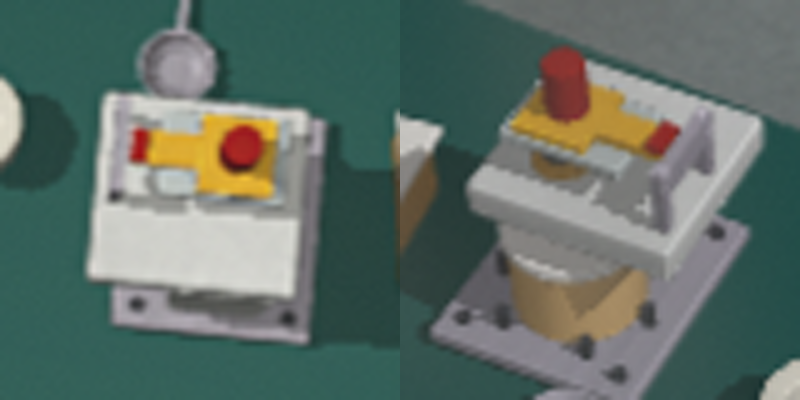

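The crop confirms it: a small white press with the pot under its head, red knob at crop-left (241,147) = top (323,174), and red tooth at (138,146) = top (302.5,174), just short of the steel bar. Next I triangulate knob and yaw.

```bash
python3 - <<'E'
from h import *
import pickle
cs=pickle.load(open("c0.pkl","rb"))
t,s=cs["top"],cs["scene"]
def tri(a,b):
    o1,d1=ray(t,*a);o2,d2=ray(s,*b)
    d1/=np.linalg.norm(d1);d2/=np.linalg.norm(d2)
    k=np.linalg.lstsq(np.c_[d1,-d2],o2-o1,rcond=None)[0]
    return (o1+k[0]*d1+o2+k[1]*d2)/2,np.linalg.norm(o1+k[0]*d1-o2-k[1]*d2)
# scene crop scale 5: knob top centre ~ (565,55)-> ; tooth
print("knobtop",tri((323.4,174.2),(195+165/5,175+56/5)))
print("tooth",tri((302.6,173.9),(246.7,202.6)))
for z in(.19,.197,.205): print(z,onz(t,323.2,174.3,z),onz(s,228,186.2,z))
# yaw: head top edges (crop coords /5+offset)
c=lambda u,v:(275+u/5,145+v/5)
z=.127
P=[onz(t,*c(*p),z) for p in((105,95),(88,278),(296,296),(308,108))]
for i in range(4):
    d=P[(i+1)%4]-P[i];print("head edge",np.linalg.norm(d),np.degrees(np.arctan2(d[1],d[0])))
print("head",P)
P=[onz(t,*c(*p),.017) for p in((112,324),(306,343),(325,122))]
for i in range(2):
    d=P[i+1]-P[i];print("base edge",np.linalg.norm(d),np.degrees(np.arctan2(d[1],d[0])))
k=onz(t,323.2,174.3,.197);q=onz(t,302.6,174,.166);d=q-k
print("knob-tooth",np.linalg.norm(d),np.degrees(np.arctan2(d[1],d[0])))
E
```

```text
knobtop (array([ 0.55488087, -0.10014505,  0.20123115]), np.float64(0.00021454119707223183))
tooth (array([ 0.5631861 , -0.04505384,  0.16620504]), np.float64(0.0020797400292375864))
0.19 [ 0.55676558 -0.10097421  0.19      ] [ 0.54393298 -0.10575623  0.19      ]
0.197 [ 0.55543908 -0.10016786  0.197     ] [ 0.55074624 -0.10219081  0.197     ]
0.205 [ 0.55392307 -0.09924632  0.205     ] [ 0.55853282 -0.09811605  0.205     ]
head edge 0.11127948042514785 174.11757287275438
head edge 0.12429319108906633 -95.3838001441718
head edge 0.11406673214775345 -4.86037408120831
head edge 0.12231447929634254 85.92168960909702
head [array([ 0.60065343, -0.02703446,  0.127     ]), array([ 0.48995992, -0.01562971,  0.127     ]), array([ 0.47829788, -0.13937458,  0.127     ]), array([ 0.59195445, -0.14903921,  0.127     ])]
base edge 0.1269882488970803 -96.03338055174605
base edge 0.14686766003574098 -6.134820400984535
knob-tooth 0.06448613621368578 82.74203692273178
```

```bash
python3 -m jog '[[0,0,-4,0,0,0],[0,0,-8,0,0,0],[-3.7,-3.1,-8,0,0,0],[-7.4,-6.2,-8,0,0,0],[-11.1,-9.3,-8,0,0,0],[-14.8,-12.4,-8,0,0,0],[-18.6,-15.5,-8,0,0,0],[-22.3,-18.6,-8,0,0,0]]' 100
python3 -m jog '[[-3.7,-3.1,0,0,0,-0.05],[-7.4,-6.2,0,0,0,-0.1],[-11.1,-9.3,0,0,0,-0.15],[-14.8,-12.4,0,0,0,-0.2],[-18.6,-15.5,0,0,0,-0.24],[-22.3,-18.6,0,0,0,-0.242],[-26,-21.7,0,0,0,-0.242],[-29.7,-24.8,0,0,0,-0.242]]'
```

```text
time_s: 0.9
ee_pos: [0.3293, 0.2703, 0.4846]
eef_rot: [-3.142, 0.0, 2.812]
force: [-0.1, 0.6, 0.1]
grip_width: 0.0941
grip_force: 0.0
time_s: 1.7
ee_pos: [0.5302, -0.0607, 0.4844]
eef_rot: [3.142, -0.0, 3.054]
force: [1.1, 1.4, 1.1]
grip_width: 0.094
grip_force: 0.0
```

```bash
python3 -m jog '[[-1.5,-1.9,0,0,0,0],[-2.9,-3.8,0,0,0,0],[-2.9,-3.8,2,0,0,0],[-2.9,-3.8,3.5,0,0,0],[-2.9,-3.8,3.5,0,0,0],[-2.9,-3.8,3.5,0,0,0]]' 60
python3 - <<'E'
from h import *
import pickle
cs={n:ctrl.camera(n) for n in("scene","top")}
pickle.dump(cs,open("c1.pkl","wb"))
o=ctrl.get_obs();print(o["ee_pos"],o["force"])
a=cv2.resize(cs["top"]["img"][125:225,265:365],(400,400),interpolation=cv2.INTER_CUBIC)
b=cv2.resize(cs["scene"]["img"][135:235,185:285],(400,400),interpolation=cv2.INTER_CUBIC)
cv2.imwrite("pics/crop1.png",np.hstack([a,b]))
E
```

```text
time_s: 2.3
ee_pos: [0.5552, -0.099, 0.45]
eef_rot: [-3.142, -0.0, 3.054]
force: [-0.1, 0.3, -0.1]
grip_width: 0.0564
grip_force: 0.0
[ 0.5551074  -0.09894141  0.45067915] [-0.04029255  0.75097127  0.5993232 ]
```

View pics/crop1.png

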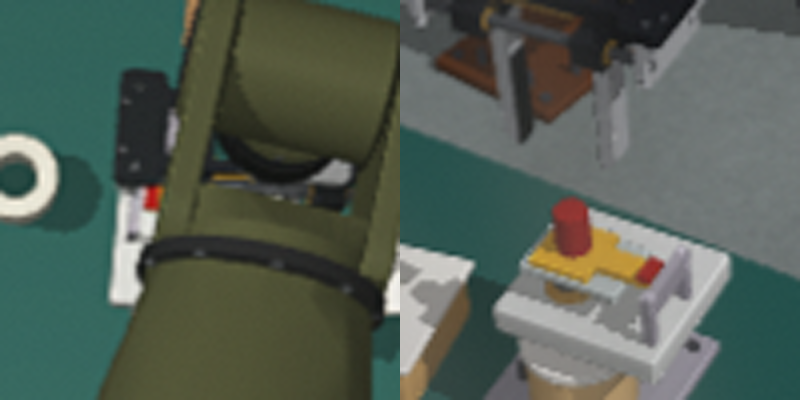

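Scene crop: the fingertips, at about (522,138) and (607,162), are centred above the knob at (572,205), and everything below is clear. I'll descend and then pinch.

```bash
python3 -m jog '[[0,0,2,0,0,0],[0,0,4,0,0,0],[0,0,5.5,0,0,0],[0,0,6.5,0,0,0],[0,0,7.2,0,0,0],[0,0,7.7,0,0,0],[0,0,7.7,0,0,0],[0,0,7.7,0,0,0]]'
python3 -m jog '[[0,0,0,0,0,0],[0,0,0,0,0,0],[0,0,0,0,0,0],[0,0,0,0,0,0],[0,0,0,0,0,0],[0,0,0,0,0,0]]' 0 15
python3 - <<'E'
from h import *
c=ctrl.camera("scene"); cv2.imwrite("pics/crop2.png",cv2.resize(c["img"][145:245,185:285],(500,500),interpolation=cv2.INTER_CUBIC))
print(ctrl.get_obs()["force"],ctrl.get_obs()["moment"])
E
```

```text
time_s: 3.2
ee_pos: [0.5552, -0.0991, 0.3732]
eef_rot: [-3.141, 0.001, 3.054]
force: [0.5, 0.3, 0.4]
grip_width: 0.0567
grip_force: 0.0
time_s: 3.8
ee_pos: [0.5551, -0.0991, 0.3727]
eef_rot: [-3.141, 0.0, 3.054]
force: [-0.0, -0.5, 0.9]
grip_width: 0.0235
grip_force: 15.0
[ 1.03552747 -1.37740838  0.73313361] [-0.11342329  0.03904097 -0.05564349]
```

View pics/crop2.png

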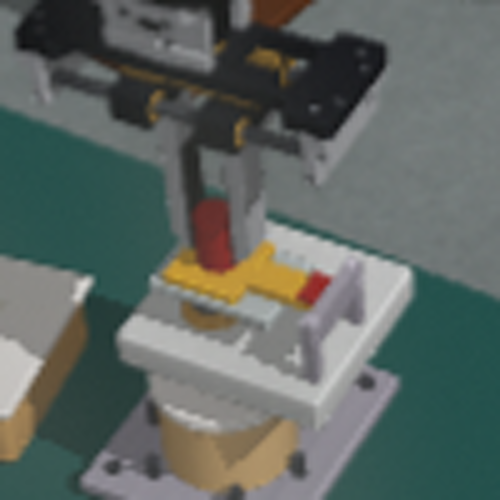

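Pinched: the knob is held between the pads at crop (213,235), and the tooth at (315,288) is still short of the bar. I'll firm up the grip and press down, watching the force.

```bash
python3 -m jog '[[0,0,0,0,0,0],[0,0,0,0,0,0],[0,0,0,0,0,0],[0,0,0.1,0,0,0],[0,0,0.2,0,0,0],[0,0,0.3,0,0,0],[0,0,0.4,0,0,0],[0,0,0.4,0,0,0]]' 0 50
python3 -m jog '[[0,0,0.05,0,0,0],[0,0,0.1,0,0,0],[0,0,0.1,0,0,0]]'
```

```text
time_s: 4.65
ee_pos: [0.5551, -0.0991, 0.3685]
eef_rot: [-3.142, 0.0, 3.054]
force: [-0.1, -1.9, 2.5]
grip_width: 0.0228
grip_force: 50.0
time_s: 4.95
ee_pos: [0.5551, -0.0991, 0.3676]
eef_rot: [-3.142, 0.0, 3.054]
force: [0.5, -0.7, 2.9]
grip_width: 0.0232
grip_force: 50.0
```

```bash
python3 -m jog '[[0,0,0.1,0,0,0],[0,0,0.1,0,0,0],[0,0,0.1,0,0,0]]'
python3 -m jog '[[0,0,0.1,0,0,0],[0,0,0.1,0,0,0],[0,0,0.1,0,0,0]]'
python3 -m jog '[[0,0,0.1,0,0,0],[0,0,0.1,0,0,0],[0,0,0.1,0,0,0]]'
```

```text
time_s: 5.25
ee_pos: [0.5551, -0.0991, 0.3667]
eef_rot: [-3.142, 0.0, 3.054]
force: [0.9, -1.3, 3.0]
grip_width: 0.0229
grip_force: 50.0
time_s: 5.55
ee_pos: [0.5551, -0.0991, 0.3657]
eef_rot: [-3.142, 0.0, 3.054]
force: [-0.0, -0.8, 3.2]
grip_width: 0.023
grip_force: 50.0
time_s: 5.85
ee_pos: [0.5551, -0.0991, 0.3646]
eef_rot: [-3.142, 0.0, 3.054]
force: [0.8, -1.8, 3.2]
grip_width: 0.0235
grip_force: 50.0
```

```bash
python3 -m jog '[[0,0,0.1,0,0,0],[0,0,0.1,0,0,0],[0,0,0.1,0,0,0]]'
python3 -m jog '[[0,0,0.1,0,0,0],[0,0,0.1,0,0,0],[0,0,0.1,0,0,0]]'
python3 -m jog '[[0,0,0.1,0,0,0],[0,0,0.1,0,0,0],[0,0,0.1,0,0,0]]'
```

```text
time_s: 6.15
ee_pos: [0.5551, -0.099, 0.3636]
eef_rot: [-3.142, -0.0, 3.054]
force: [-0.5, -1.4, 3.3]
grip_width: 0.0229
grip_force: 50.0
time_s: 6.45
ee_pos: [0.5551, -0.0991, 0.3627]
eef_rot: [-3.142, 0.0, 3.054]
force: [1.0, -0.9, 2.0]
grip_width: 0.023
grip_force: 50.0
time_s: 6.75
ee_pos: [0.5551, -0.0991, 0.3616]
eef_rot: [3.142, -0.0, 3.054]
force: [0.5, -1.6, 3.4]
grip_width: 0.0231
grip_force: 50.0
```

```bash
python3 -m jog '[[0,0,0.1,0,0,0],[0,0,0.1,0,0,0],[0,0,0.1,0,0,0]]'
python3 -m jog '[[0,0,0.1,0,0,0],[0,0,0.1,0,0,0],[0,0,0.1,0,0,0]]'
python3 -m jog '[[0,0,0.1,0,0,0],[0,0,0.1,0,0,0],[0,0,0.1,0,0,0]]'
```

```text
time_s: 7.05
ee_pos: [0.5551, -0.0991, 0.3606]
eef_rot: [-3.142, 0.0, 3.054]
force: [1.1, -1.1, 2.9]
grip_width: 0.0231
grip_force: 50.0
time_s: 7.35
ee_pos: [0.5551, -0.0991, 0.3596]
eef_rot: [3.142, 0.0, 3.054]
force: [0.5, -0.9, 2.9]
grip_width: 0.0229
grip_force: 50.0
time_s: 7.65
ee_pos: [0.5551, -0.0991, 0.3587]
eef_rot: [-3.142, 0.0, 3.054]
force: [0.5, -1.1, 4.3]
grip_width: 0.0232
grip_force: 50.0
```

Contact with the lid seems to begin at about z 0.359.

```bash
python3 -m jog '[[0,0,0.1,0,0,0],[0,0,0.1,0,0,0],[0,0,0.1,0,0,0]]'
python3 -m jog '[[0,0,0.1,0,0,0],[0,0,0.1,0,0,0],[0,0,0.1,0,0,0]]'
python3 -m jog '[[0,0,0.1,0,0,0],[0,0,0.1,0,0,0],[0,0,0.1,0,0,0]]'
```

```text
time_s: 7.95
ee_pos: [0.5551, -0.0991, 0.358]
eef_rot: [-3.142, 0.0, 3.054]
force: [-0.2, -0.9, 7.1]
grip_width: 0.0234
grip_force: 50.0
time_s: 8.25
ee_pos: [0.5551, -0.099, 0.3572]
eef_rot: [-3.142, 0.001, 3.054]
force: [-2.4, -0.8, 9.4]
grip_width: 0.023
grip_force: 50.0
time_s: 8.55
ee_pos: [0.5551, -0.099, 0.3565]
eef_rot: [-3.141, 0.001, 3.054]
force: [-3.2, -0.1, 10.8]
grip_width: 0.0233
grip_force: 50.0
```

```bash
python3 -m jog '[[0,0,0.1,0,0,0],[0,0,0.2,0,0,0],[0,0,0.2,0,0,0],[0,0,0.2,0,0,0]]'
python3 -m jog '[[0,0,0.1,0,0,0],[0,0,0.1,0,0,0],[0,0,0.1,0,0,0]]'
```

```text
time_s: 8.95
ee_pos: [0.5551, -0.099, 0.355]
eef_rot: [-3.141, 0.001, 3.054]
force: [-5.0, -0.0, 16.4]
grip_width: 0.0229
grip_force: 50.0
time_s: 9.25
ee_pos: [0.555, -0.099, 0.3542]
eef_rot: [-3.141, 0.002, 3.054]
force: [-4.9, 0.3, 17.6]
grip_width: 0.0235
grip_force: 50.0
```

```bash
python3 -m jog '[[0,0,0.07,0,0,0],[0,0,0.07,0,0,0],[0,0,0.07,0,0,0]]'
python3 -m jog '[[0,0,0,0,0,0]]' | grep force
python3 -m jog '[[0,0,0,0,0,0]]' | grep force
```

```text
time_s: 9.55
ee_pos: [0.555, -0.099, 0.3537]
eef_rot: [-3.141, 0.002, 3.054]
force: [-5.7, -0.2, 18.5]
grip_width: 0.0231
grip_force: 50.0
force: [-5.5, 0.2, 19.6]
grip_force: 50.0
force: [-5.6, 0.8, 19.5]
grip_force: 50.0
```

```bash
python3 -m jog '[[0,0.1,0,0,0,0],[0,0.2,0,0,0,0],[0,0.3,0,0,0,0],[0,0.4,0,0,0,0]]'
python3 -m jog '[[0,0.1,0,0,0,0],[0,0.2,0,0,0,0],[0,0.3,0,0,0,0],[0,0.3,0,0,0,0]]'
```

```text
time_s: 10.15
ee_pos: [0.5554, -0.0951, 0.3537]
eef_rot: [-3.141, 0.002, 3.054]
force: [-5.7, -1.0, 17.8]
grip_width: 0.0229
grip_force: 50.0
time_s: 10.55
ee_pos: [0.5557, -0.092, 0.3537]
eef_rot: [-3.141, 0.002, 3.054]
force: [-6.1, -0.3, 19.1]
grip_width: 0.0231
grip_force: 50.0
```

```bash
python3 -m jog '[[0,0.1,0,0,0,0],[0,0.2,0,0,0,0],[0,0.3,0,0,0,0]]'
python3 -m jog '[[0,0.1,0,0,0,0],[0,0.2,0,0,0,0],[0,0.3,0,0,0,0]]'
```

```text
time_s: 10.85
ee_pos: [0.556, -0.0892, 0.3537]
eef_rot: [-3.141, 0.002, 3.054]
force: [-5.6, -0.8, 19.9]
grip_width: 0.0235
grip_force: 50.0
time_s: 11.15
ee_pos: [0.5562, -0.0861, 0.3537]
eef_rot: [-3.141, 0.002, 3.054]
force: [-5.1, -1.5, 19.7]
grip_width: 0.0233
grip_force: 50.0
```

```bash
python3 -m jog '[[0,0.15,0,0,0,0],[0,0.3,0,0,0,0],[0,0.45,0,0,0,0],[0,0.6,0,0,0,0],[0,0.75,0,0,0,0],[0,0.9,0,0,0,0],[0,1.05,0,0,0,0],[0,1.05,0,0,0,0]]'
python3 -m jog '[[0,0.1,0,0,0,0],[0,0.2,0,0,0,0],[0,0.2,0,0,0,0]]'
python3 -m jog '[[0,0.1,0,0,0,0],[0,0.2,0,0,0,0],[0,0.2,0,0,0,0]]'
```

```text
time_s: 11.95
ee_pos: [0.5572, -0.0755, 0.3538]
eef_rot: [-3.141, 0.003, 3.054]
force: [-4.0, -0.7, 18.9]
grip_width: 0.023
grip_force: 50.0
time_s: 12.25
ee_pos: [0.5574, -0.0739, 0.3538]
eef_rot: [-3.14, 0.003, 3.054]
force: [-4.0, -3.8, 19.2]
grip_width: 0.0231
grip_force: 50.0
time_s: 12.55
ee_pos: [0.5575, -0.0731, 0.3539]
eef_rot: [-3.137, 0.003, 3.053]
force: [-5.2, -17.0, 18.7]
grip_width: 0.023
grip_force: 50.0
```

The end stop is felt after about 26 mm of travel. I'll ease back off it and look.

```bash
python3 -m jog '[[0,-0.1,0,0,0,0],[0,-0.2,0,0,0,0],[0,-0.2,0,0,0,0]]'
python3 - <<'E'
from h import *
c=ctrl.camera("scene"); cv2.imwrite("pics/crop3.png",cv2.resize(c["img"][145:245,185:285],(600,600),interpolation=cv2.INTER_CUBIC))
E
```

```text
time_s: 12.85
ee_pos: [0.5574, -0.074, 0.3538]
eef_rot: [-3.141, 0.003, 3.054]
force: [-3.2, -3.7, 19.4]
grip_width: 0.0233
grip_force: 50.0
```

View pics/crop3.png

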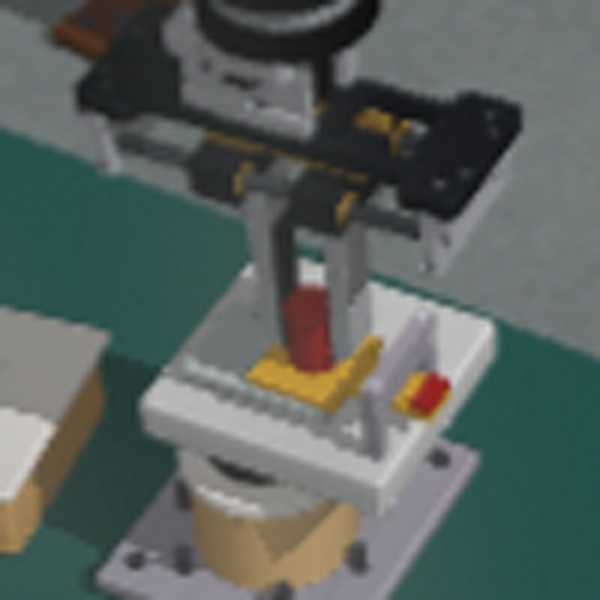

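The tooth shows beyond the bar at crop (432,395), with the yellow tongue passing underneath. Now I let it rise.

```bash
python3 -m jog '[[0,0,-0.05,0,0,0],[0,0,-0.1,0,0,0],[0,0,-0.15,0,0,0],[0,0,-0.2,0,0,0],[0,0,-0.25,0,0,0],[0,0,-0.3,0,0,0],[0,0,-0.3,0,0,0]]'
python3 -m jog '[[0,0,-0.1,0,0,0],[0,0,-0.1,0,0,0],[0,0,-0.1,0,0,0]]'
python3 -m jog '[[0,0,-0.1,0,0,0],[0,0,-0.1,0,0,0],[0,0,-0.1,0,0,0]]'
```

```text
time_s: 13.6
ee_pos: [0.5574, -0.074, 0.3561]
eef_rot: [-3.14, 0.002, 3.054]
force: [-0.7, -4.5, 12.0]
grip_width: 0.0232
grip_force: 50.0
time_s: 13.9
ee_pos: [0.5574, -0.074, 0.3568]
eef_rot: [-3.141, 0.002, 3.054]
force: [0.3, -4.6, 10.1]
grip_width: 0.0227
grip_force: 50.0
time_s: 14.2
ee_pos: [0.5574, -0.074, 0.3576]
eef_rot: [-3.141, 0.002, 3.054]
force: [0.1, -4.5, 7.2]
grip_width: 0.023
grip_force: 50.0
```

```bash
python3 -m jog '[[0,-0.07,0,0,0,0],[0,-0.07,-0.1,0,0,0],[0,-0.07,-0.1,0,0,0],[0,-0.07,-0.1,0,0,0]]'
python3 -m jog '[[0,0,-0.05,0,0,0],[0,0,-0.1,0,0,0],[0,0,-0.1,0,0,0]]'
```

```text
time_s: 14.6
ee_pos: [0.5574, -0.0743, 0.3578]
eef_rot: [-3.142, 0.001, 3.054]
force: [6.3, -1.6, 0.4]
grip_width: 0.0233
grip_force: 50.0
time_s: 14.9
ee_pos: [0.5575, -0.0743, 0.358]
eef_rot: [3.142, 0.0, 3.054]
force: [8.8, -1.0, -6.2]
grip_width: 0.0231
grip_force: 50.0
```

The tongue bears on the bar at z 0.3577. I'll remove the upward pull, open only to about 34 mm to keep clear of the bar, and retreat upwards.

```bash
python3 -m jog '[[0,0,0.1,0,0,0],[0,0,0.1,0,0,0],[0,0,0.1,0,0,0]]' - 5
python3 -m jog '[[0,0,0,0,0,0],[0,0,0,0,0,0],[0,0,0,0,0,0],[0,0,0,0,0,0],[0,0,0,0,0,0]]' 36
python3 -m jog '[[0,0,-0.5,0,0,0],[0,0,-1.5,0,0,0],[0,0,-3,0,0,0],[0,0,-5,0,0,0],[0,0,-7,0,0,0],[0,0,-9,0,0,0],[0,0,-10,0,0,0],[0,0,-10,0,0,0]]'
python3 - <<'E'
from h import *
c=ctrl.camera("scene"); cv2.imwrite("pics/crop4.png",cv2.resize(c["img"][135:255,180:300],(600,600),interpolation=cv2.INTER_CUBIC))
E
```

```text
time_s: 15.2
ee_pos: [0.5572, -0.0743, 0.3578]
eef_rot: [3.141, -0.0, 3.054]
force: [1.2, -0.1, 0.5]
grip_width: 0.0237
grip_force: 5.0
time_s: 15.7
ee_pos: [0.5573, -0.0744, 0.3579]
eef_rot: [3.142, -0.0, 3.054]
force: [-0.9, 0.2, -0.4]
grip_width: 0.0336
grip_force: 0.0
time_s: 16.5
ee_pos: [0.5572, -0.0743, 0.4596]
eef_rot: [-3.141, 0.003, 3.054]
force: [-0.3, 0.6, -0.0]
grip_width: 0.0339
grip_force: 0.0
```

View pics/crop4.png

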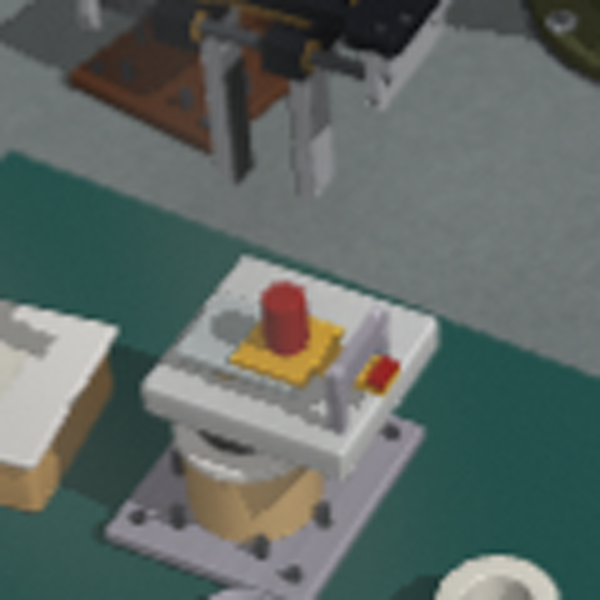

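The tooth stays hooked behind the bar at crop (382,373), the knob is free and low, and the gripper is clear. I'm handing in.

```bash
python3 -c "
from station import ctrl
print(ctrl.hand_in())"
```

```text
the job is handed in; nothing more can be done
None
```

The press is closed on the pot and handed in: the last picture shows the tooth hooked behind the bar with the gripper clear, after a push of about 19.9 N at most, at 16.5 s on the robot's clock; no verdict came back.

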